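# Run a curing cycle for varnished wooden trees

## Robot

A 6-joint arm with a two-finger parallel gripper is mounted at the origin on the work surface. World frame = base frame: x ahead of the robot, y to its left, z up, the work surface at z = 0. Lengths are in mm, angles in rad, forces in N, time in s.
With the tool pointing down it reaches from about 275 to 1000 mm from the base axis. Payload 8.4 kg.
Tool frame: the origin (TCP) lies between the finger pads; the fingertips stand 17 mm ahead of it and the grasp point (between the pads) lies 2 mm behind it; z points along the fingers, y is the line along which they close (so a half turn about z gives the same grasp; the last joint's range is limited). The gripper opens to 85 mm and grips with 20 to 120 N. Pads are 22 mm wide; open, the fingers measure 114 mm over their backs; the gripper's body (76 mm by 85 mm) begins 54 mm behind the grasp point. The pads swing forward as they close: fully open they stand 13 mm farther back than shut.
Start: joints at [-1.296, 0.353, 1.633, -0, 1.155, -0.002], TCP at [170.798, -601.212, 248.281] pointing down, gripper open.
Joint ranges: [-2.63, 2.63], [-0.92, 2.1], [0.06, 2.66], [-1.3, 4.44], [0, 2.69], [-3.02, 3.02]. Speed limits (rad/s): [2.22, 2.22, 2.79, 3.14, 3.14, 3.14].

## Interface

Orientations are given as [roll, pitch, yaw] about the fixed x, y, z axes, in that order (R = Rz(yaw) Ry(pitch) Rx(roll)).
In Python, from rig import sense, grab_frame, sign_off gives the robot as it stands. The module is installed in compiled form; this text tells all that it offers.
- The arm moves only by the tool send_rows, never from a script. Its argument "moves" is a list that holds one entry, the list of rows, each a list of 7 numbers: the shift along the world's x, y, z in m, then the turn, a rotation vector about the world's x, y, z in rad, then the opening, from -1 (shut) to 1 (fully open). In form: [[[dx, dy, dz, rx, ry, rz, jaw], ...]]. A call has 1 to 10 rows; each row shifts and turns the commanded pose from where the row before left it; what a row does not reach is not made up. A row lasts 1/10 s, in which the tool goes at most 50 mm and 8.59 degrees, less where a joint would pass 70% of its speed; a pose out of reach is approached as far as the arm can. A call with a gripper value outside its range is refused whole. The fingers move at their own pace and stop on an object; "grip_force" is the grip in N (left out, the last holds). Time passes only in rows, so rows that do not move let the fingers close. It gives the time, the measured TCP pose, the force, the opening and the grip force at its end, in the units of the state.
- sense(): the state, without advancing time (a new reading comes with each control period).
- grab_frame(name): name is "side" or "top"; returns a dict with "img" (384x512x3 uint8, red, green, blue), "mtx" (3x3 intrinsics, pixels), "rvec" (rotation vector, rad) and "tvec" (3), from world to camera coordinates, as OpenCV has them. Camera axes: x right, y down, z forward; pixel columns grow to the right and rows downward; lengths in mm; the calibration is good to about 2 mm. A picture is of the moment at which its call begins. There is no depth.
- sign_off(): hands the job in; it is judged then, once.
The state is a dict: "clock": time; "qpos": joint angles; "qvel": joint speeds; "joint_efforts": joint torques, N m; "eef_pos": TCP position; "tcp_rot": TCP orientation; "contact_force": force on the tool from outside, world axes, zero at the start; "wrist_torque": the same for the moment, N m; "opening": opening from 0.0 (shut) to 1.0 (fully open); "grasp_force": force on a finger pad.
Only numpy, scipy, OpenCV 4.12 (cv2) and the standard library are available. Lean on these libraries where they do the work, as an engineer would, in place of code of your own. Each camera call takes 0.05 s, during which the arm holds its last target. There are 200 camera calls.

## Task

Start the curing cycle for the varnished trees: gently slide the loaded tray fully home into the cabinet with the trees still lying on it, and turn the black timer selector clockwise until it clicks over to the large dot. Only when both are done, press the green start button fully down and let it go. Do not touch the trees or press the red stop button, and leave everything else on and around the cabinet where it is.

Things in the scene. Friction and masses are not known exactly. Their poses are not given: they have to be found in the camera images.
- cabinet: White benchtop light-curing cabinet, fixed. Origin: bottom middle of its front face, on the table; x points into the cabinet (away from its operator, who is on the robot's side), y to the operator's left, z up. 360 wide, 290 deep (x 0 to 290), 243 tall. Front face upright to z 85 (takes the tray); above it the sloping dark grey console; from x 100 the upright lamp housing, with a flat top.
- console (a point): Middle of the dark grey control console's lower edge, at the cabinet's x 0, z 85. The console slopes up and away from the operator at 34 degrees for 120 mm (to cabinet x 100, z 152). Axes: x straight up the slope, y to the operator's left, z square out of the console. On it, by this frame's y: black selector (108), green start button (-5), red stop button on a yellow disc (-105), all at x 62.
- brow (a point): Middle of the lower front edge of the grey brow that runs along the top of the lamp housing over the full width of the console: cabinet x 48, z 205 (up to z 243). It overhangs the upper part of the console: the body of a gripper held upright over the controls meets it; held square to the console (34 degrees from vertical, leaning to the operator) it clears it. Axes as the cabinet's.
- tray (a joint): How far the curing tray is pulled out of the cabinet's front, m: 0 = fully home against its stop, 0.09 to 0.12 at the start. It slides level along the cabinet's x, with about 1.5 N of friction and light damping (6 N s/m); it has no catch and stays where it is left.
- tray_handle (a point): Middle of the tray's dark bar handle: a level round bar about 10 thick, 120 long, parallel to the cabinet's y, 35 out from the tray's white front (284 wide, 54 tall), its middle 42 above the table. Axes as the cabinet's. With the tray home it lies 47 in front of the cabinet's front face. Push it from the operator's side with closed, upright fingers.
- selector_grip (a point): Grip point of the black timer selector: a bar 13 wide, 44 long, 32 tall, on a 44 diameter skirt, white line towards its pointing end. The point is on the turning axis, 7 below the bar's top, 23 above the skirt, 37 above the console. Axes turn with the bar: x along it to the pointing end, y across its 13 mm width, z along the turning axis, square out of the console. 50 mm free all round the axis.
- selector (a joint): Turn of the selector, rad, clockwise (facing the console) positive: 0 = first notch (bar points 30 degrees left of straight up the slope, small white dot), 1.047 = second notch and end stop (30 degrees right, large white dot). A spring detent, peak about 0.12 N m, lies between: let go before the middle (0.52) it springs back, past it, it snaps over.
- start (a joint): How far the green start button is pushed in, m: 0 = out, 0.006 = fully down. Spring return; starts to move at 1.5 N, fully down at 5 N.
- start_top (a point): Centre of the top of the green start button's cap, 32 diameter, 22 above the console. Axes as the console's: the button is pushed along -z. A steel hood guard, inner radius 28, stands 7 higher than the cap round its upper side and flanks, open below; closed fingertips square to the console fit inside it.
- stop (a joint): How far the red stop button (36 diameter, same console) is pushed in, m: 0 = out, 0.006 = fully down. Not to be pressed.
- tree_1: One of two varnished green wooden trees with brown trunk lying loose on the tray, 72 x 60 x 12, 35 g; origin at the middle of its underside, 18 above the table on the tray's floor. Left one.
- tree_2: The other varnished green wooden tree on the tray, same size; right one.
- tree_wet1: Bystander: green wooden tree with a brown trunk, freshly painted, 83 x 69 x 12, drying flat on the paint-flecked sheet.
- tree_wet2: Bystander: second green wooden tree drying on the sheet, 83 x 69 x 12.
- tree_cured: Bystander: finished green wooden tree, 65 x 54 x 11, lying on the cabinet's flat top.
- jar_green: Bystander: green paint jar with white cap, 60 diameter, 75 tall, standing close beside the cabinet.
- jar_red: Bystander: red paint jar with white cap, 60 diameter, 75 tall, standing close beside the cabinet.
- brush_cup: Bystander: blue ceramic cup, 72 diameter, 90 tall, with three brushes standing up in it to 185.
- brush: Bystander: paint brush, 180 long, lying on the table; origin near its middle.
- sanding_block: Bystander: cork sanding block, 100 x 60 x 30, on the table.
- rocking_horse: Bystander: small red wooden rocking horse, 80 long, 30 wide, 92 tall, standing on the table.
Mind the look-alikes: they are no part of the job. Leave any blue or yellow look-alike of the tree_2 alone.

How it is judged (in metres and radians):
On the way, in this order (a step that is already met when the one before it is completed fails the run):
1. tray fully home (within 4 mm) with both trees lying on it, and the selector clicked over to its second notch (over 0.9 rad), in either order (value of joint tray below 0.004 m and value of joint selector above 0.9 rad and angle between each of tree_1, tree_2's own z axis and vertical below 0.12 rad and z of each of tree_1, tree_2 in the frame of cabinet below 0.024 m and x of tree_1 in the frame of cabinet between 0.02 and 0.19 m and x of tree_2 in the frame of cabinet between 0.02 and 0.19 m), for 0.2 s.
2. green start button pushed fully down (over 5 of its 6 mm) with the tray home and the selector set (value of joint start above 0.005 m and value of joint tray below 0.004 m and value of joint selector above 0.9 rad), for 0.05 s.
At the end, for the whole second after the job is handed in: The tray is home (within 4 mm), both trees lie flat on it inside the cabinet and at rest, the selector rests in its second notch (over 0.9 rad), and the start button, having been pushed fully down, is out again (within 1 mm), as is the stop button (all of step 1 and value of joint each of start, stop below 0.001 m and linear speed of each of tree_1, tree_2 below 0.02 m/s); the robot touches nothing.
It fails at once if start button pushed in (over 2 mm) while the tray is more than 6 mm out or the selector has not clicked over (value of joint start above 0.002 m and (value of joint tray above 0.006 m or value of joint selector below 0.8 rad)).
It fails at once if stop button pushed in over 2 mm (value of joint stop above 0.002 m).
It fails at once if tray slammed: moving faster than 0.4 m/s (velocity of joint tray below -0.4 m/s or velocity of joint tray above 0.4 m/s).
It fails at once if robot presses on a tree on the tray (over 1 N) (contact force between any of tree_1, tree_2 and the fingers above 1 N or contact force between any of tree_1, tree_2 and the arm above 1 N).
It fails at once if a bystander moved more than 20 mm (distance of any of tree_wet1, tree_wet2, tree_cured, jar_green, jar_red, brush_cup, brush, sanding_block, rocking_horse from where it was at the start of the episode above 0.02 m).
It also fails if it takes over 56 s, if anything falls off the work surface, if the arm or the gripper's body presses on something with over 40 N, if the wrist force passes 120 N, or if a joint passes its speed limit or range.

## Working session

There is one attempt and no reset: what is moved stays moved. The work goes in short steps, Python scripts to look and compute and a tool call to move; the robot and the scene stay as the last step left them, time stands still between calls to the robot, and variables do not carry over. Pictures are saved under pics/ and viewed, at most 10 in all, crops included, and the job is handed in when it is done.

Besides the shell and the picture viewer there is one more tool, called after "Emit:" by a JSON object that holds its "op" and its "data", one argument or row to a line. send_rows: Moves the arm, as the interface text tells. Its arguments: {"type":"object","properties":{"moves":{"type":"array"},"grip_force":{"type":"number"}},"required":["moves"]}

```bash
mkdir -p pics; python3 - <<'E'
from rig import sense, grab_frame
import cv2,numpy as np
s=sense();print(s['clock'],s['eef_pos'],s['tcp_rot'],s['opening'])
for n in('side','top'):
    f=grab_frame(n);cv2.imwrite(f'pics/{n}0.png',f['img'][:,:,::-1])
    R=cv2.Rodrigues(np.array(f['rvec']))[0];print(n,np.array(f['mtx']).round(1).tolist(),(-R.T@np.ravel(f['tvec'])).round(),R.round(3).tolist())
E
```

```text
0.0 [ 170.68424926 -600.76801463  247.54977138] [-3.14019618e+00 -2.68036901e-05  2.76768404e-01] 0.9972203657983503
side [[421.0, 0.0, 258.4], [0.0, 421.0, 194.1], [0.0, 0.0, 1.0]] [  368. -1090.  1111.] [[0.992, -0.123, 0.006], [-0.074, -0.637, -0.767], [0.098, 0.761, -0.642]]
top [[407.3, 0.0, 256.6], [0.0, 407.3, 192.5], [0.0, 0.0, 1.0]] [ 282.   14. 1317.] [[0.034, -0.999, 0.001], [-0.978, -0.034, -0.204], [0.204, 0.006, -0.979]]
```

View pics/side0.png

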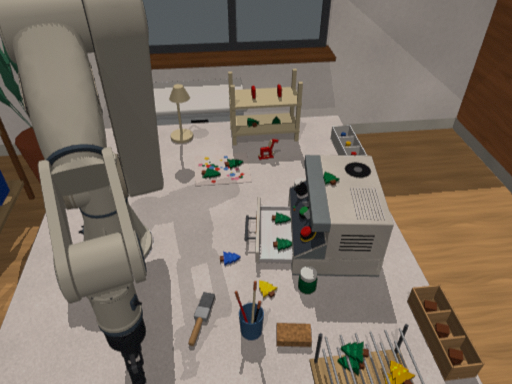

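View pics/top0.png

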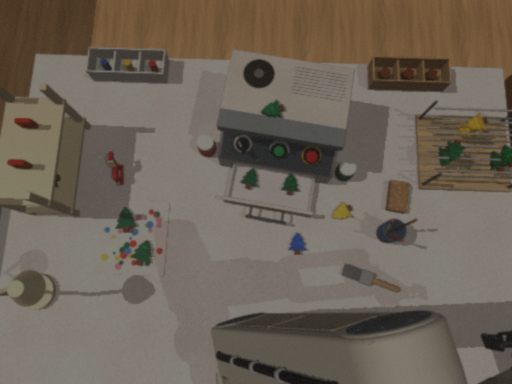

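The side view shows the cabinet at right with selector (301,188), green button (305,212), red button (306,234) and the tray handle (250,235). The top view shows selector (243,145), green (279,151), red (312,157), handle (270,215) and tray trees (250,179) and (290,184). Blue (298,243) and yellow (343,211) trees lie in front of the cabinet as look-alikes. I'll take close crops next.

```bash
python3 - <<'E'
import cv2,numpy as np
a=cv2.imread('pics/side0.png')[150:280,235:395];b=cv2.imread('pics/top0.png')[95:230,205:365]
a=cv2.resize(a,None,fx=4.9,fy=4.5,interpolation=3);a=cv2.convertScaleAbs(a,alpha=1.3)
cv2.imwrite('pics/side1.png',a)
b=cv2.convertScaleAbs(cv2.resize(b,None,fx=4.4,fy=4.4,interpolation=3),alpha=1.6);cv2.imwrite('pics/top1.png',b)
E
```

```text
(no output)
```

View pics/side1.png

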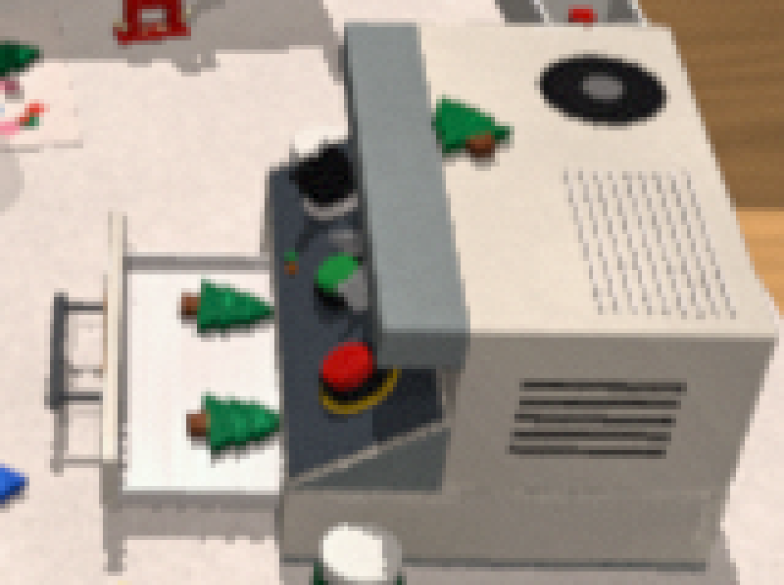

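View pics/top1.png

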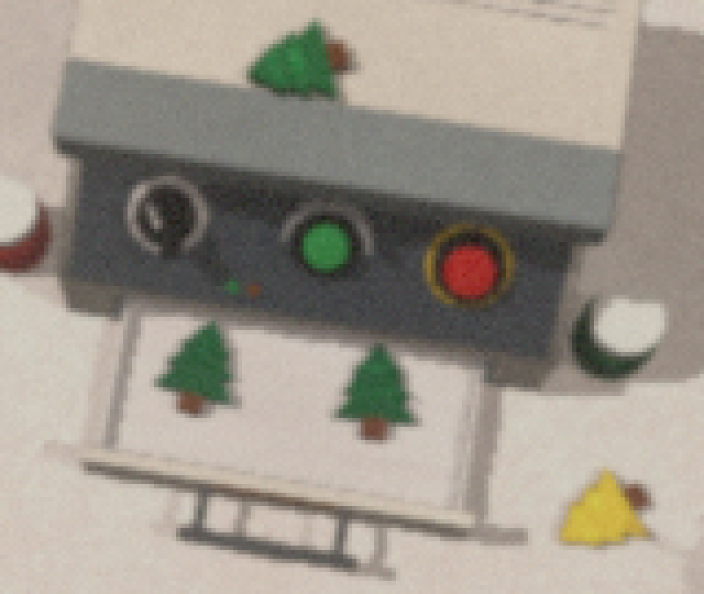

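The crops confirm the choice: green cap (326,245) inside its hood, red cap on a yellow disc (470,271), selector (167,215), and the handle bar from (180,532) to (355,563). Candidates for the button are the green start at top px (279,151), the red stop (312,157) and a small green LED at (258,160). The description gives the 32 mm cap under the hood, (279,151). Next I'll measure.

```bash
cat > h.py <<'E'
import cv2,numpy as np
from rig import sense,grab_frame
def cam(f):
    R=cv2.Rodrigues(np.array(f['rvec'],float))[0];return np.array(f['mtx'],float),R,np.array(f['tvec'],float).reshape(3,1)
def P(f):
    K,R,t=cam(f);return K@np.hstack([R,t])
def tri(fs,a,ft,b):
    X=cv2.triangulatePoints(P(fs),P(ft),np.array(a,float).reshape(2,1),np.array(b,float).reshape(2,1)).ravel();X=X[:3]/X[3]
    e=[np.linalg.norm((lambda q:q[:2]/q[2])(P(f)@np.append(X,1))-p) for f,p in((fs,a),(ft,b))]
    return X.round(1),np.round(e,2)
def ray(f,p,z):
    K,R,t=cam(f);c=(-R.T@t).ravel();d=R.T@np.linalg.inv(K)@[p[0],p[1],1];return (c+d*(z-c[2])/d[2])
def proj(f,X):
    q=P(f)@np.append(X,1);return (q[:2]/q[2]).round(1)
def blob(img,roi,cond):
    x0,y0,x1,y1=roi;c=img[y0:y1,x0:x1].astype(int);m=cond(c[...,0],c[...,1],c[...,2]).astype(np.uint8)
    n,l,s,ce=cv2.connectedComponentsWithStats(m);i=1+np.argmax(s[1:,4]);return ce[i]+[x0,y0],s[i]+[x0,y0,0,0,0],(l==i)
green=lambda r,g,b:(g>1.5*r)&(g>1.4*b)&(g>60)
red=lambda r,g,b:(r>2*g)&(r>2*b)&(r>80)
E
python3 - <<'E'
from h import *
s=grab_frame('side');t=grab_frame('top')
for n,c,rs,rt in(('green',green,(297,200,313,222),(268,140,292,158)),('red',red,(295,220,318,245),(300,145,325,170))):
    a=blob(s['img'],rs,c);b=blob(t['img'],rt,c);print(n,a[0],a[1],b[0],b[1],tri(s,a[0],t,b[0]))
dark=lambda r,g,b:(r+g+b<270)
for f,roi in((t,(240,205,295,230)),(s,(243,210,256,245))):
    ce,st,m=blob(f['img'],roi,dark);print('handle',ce,st)
ends=[(245.9,215.9),(285.7,223.0)];e2=[(247.2,215.6),(245.6,240.7)]
for p in ends:print(ray(t,p,42).round(1))
for p in e2:print('s',ray(s,p,42).round(1))
for a,b in zip(e2,ends):print(tri(s,a,t,b))
print('ring',ray(t,(205+167/4.4,95+215/4.4),140))
E
```

```text
green [303.08888889 209.66666667] [299 206   9   9  45] [278.45333333 150.66666667] [274 146  10  10  75] (array([658.5, -39.3, 139.5]), array([0.21, 0.26]))
red [305.52631579 230.43421053] [301 226  10  10  76] [311.08421053 156.36842105] [306 151  11  11  95] (array([ 645.5, -138.1,  137.7]), array([0.47, 0.55]))
handle [267.55494505 214.10714286] [241 205  54  20 364]
handle [247.18181818 228.875     ] [245 216  11  26  88]
[470.3  54.   42. ]
[452.  -72.1  42. ]
s [474.6  58.2  42. ]
s [455.9 -69.3  42. ]
(array([472.1,  54. ,  45.5]), array([0.59, 0.74]))
(array([453.8, -71.9,  44.4]), array([0.55, 0.65]))
ring [675.34728879  68.59154485 140.        ]
```

Triangulated: green (658.5, -39.3, 139.5), red (645.5, -138.1, 137.7) and handle middle (463, -9, 45). This gives a cabinet origin near (621, -29), a yaw near -8°, and the tray about 113 mm out. The plan is tray first, then selector, then button. First move: closed fingers go above the spot in front of the handle.

Emit:
{"op": "send_rows", "data": {
  "moves": [
    [[0.017,0.043,0,0,0,-0.03,-1],[0.017,0.043,0,0,0,-0.03,-1],[0.017,0.043,0,0,0,-0.03,-1],[0.017,0.043,0,0,0,-0.03,-1],[0.017,0.043,0,0,0,-0.03,-1],[0.017,0.043,0,0,0,-0.03,-1],[0.017,0.043,0,0,0,-0.03,-1],[0.017,0.043,0,0,0,-0.03,-1],[0.017,0.043,0,0,0,-0.03,-1],[0.017,0.043,0,0,0,-0.03,-1]]
  ]
}}

```text
clock: 1.2
eef_pos: [341.0, -169.5, 248.5]
tcp_rot: [3.141, -0.001, -0.025]
contact_force: [1.6, -0.5, -0.4]
opening: -0.005
grasp_force: 0.0
```

Emit:
{"op": "send_rows", "data": {
  "moves": [
    [[0.017,0.043,0,0,0,-0.03,-1],[0.017,0.043,0,0,0,-0.03,-1],[0.017,0.043,0,0,0,-0.03,-1],[0.017,0.043,0,0,0,-0.03,-1],[0,0,0,0,0,0,-1],[0,0,0,0,0,0,-1]]
  ]
}}

```text
clock: 1.8
eef_pos: [408.7, 1.7, 248.1]
tcp_rot: [3.141, 0.001, -0.14]
contact_force: [0.5, -0.8, 0.1]
opening: -0.002
grasp_force: 0.0
```

Emit:
{"op": "send_rows", "data": {
  "moves": [
    [[0,0,-0.04,0,0,0,-1],[0,0,-0.04,0,0,0,-1],[0,0,-0.04,0,0,0,-1],[0,0,-0.04,0,0,0,-1],[0,0,-0.03,0,0,0,-1],[0,0,-0.015,0,0,0,-1],[0,0,0,0,0,0,-1]]
  ]
}}

```text
clock: 2.5
eef_pos: [406.8, -0.6, 41.6]
tcp_rot: [3.141, 0.004, -0.145]
contact_force: [-0.1, 0.2, -0.7]
opening: 0.001
grasp_force: 0.0
```

Emit:
{"op": "send_rows", "data": {
  "moves": [
    [[0.0099,-0.0014,0,0,0,0,-1],[0.0099,-0.0014,0,0,0,0,-1],[0.006,-0.0008,0,0,0,0,-1],[0.006,-0.0008,0,0,0,0,-1],[0.006,-0.0008,0,0,0,0,-1],[0.006,-0.0008,0,0,0,0,-1],[0.006,-0.0008,0,0,0,0,-1],[0.006,-0.0008,0,0,0,0,-1]]
  ]
}}

```text
clock: 3.3
eef_pos: [464.7, -6.8, 43.2]
tcp_rot: [3.141, 0.001, -0.143]
contact_force: [-1.9, -0.4, 1.6]
opening: -0.002
grasp_force: 0.9
```

Emit:
{"op": "send_rows", "data": {
  "moves": [
    [[0.0099,-0.0014,0,0,0,0,-1],[0.0099,-0.0014,0,0,0,0,-1],[0.0099,-0.0014,0,0,0,0,-1],[0.0099,-0.0014,0,0,0,0,-1],[0.0099,-0.0014,0,0,0,0,-1],[0.0099,-0.0014,0,0,0,0,-1],[0.0099,-0.0014,0,0,0,0,-1],[0.006,-0.0008,0,0,0,0,-1],[0.003,-0.0004,0,0,0,0,-1],[0,0,0,0,0,0,-1]]
  ]
}}

```text
clock: 4.3
eef_pos: [543.7, -17.8, 43.4]
tcp_rot: [-3.141, -0.001, -0.143]
contact_force: [0.1, 0.1, 0.9]
opening: 0.003
grasp_force: 0.0
```

Emit:
{"op": "send_rows", "data": {
  "moves": [
    [[0.003,-0.0004,0,0,0,0,-1],[0.003,-0.0004,0,0,0,0,-1],[0.003,-0.0004,0,0,0,0,-1],[0.003,-0.0004,0,0,0,0,-1],[0,0,0,0,0,0,-1]]
  ]
}}

```text
clock: 4.8
eef_pos: [555.6, -19.5, 43.4]
tcp_rot: [-3.141, -0.001, -0.143]
contact_force: [-0.2, -0.0, -0.0]
opening: 0.0
grasp_force: 0.0
```

Emit:
{"op": "send_rows", "data": {
  "moves": [
    [[0.0015,-0.0002,0,0,0,0,-1],[0.0015,-0.0002,0,0,0,0,-1],[0.0015,-0.0002,0,0,0,0,-1],[0,0,0,0,0,0,-1]]
  ]
}}

```text
clock: 5.2
eef_pos: [559.7, -20.0, 43.3]
tcp_rot: [3.142, -0.0, -0.143]
contact_force: [-0.5, 0.1, -0.0]
opening: 0.001
grasp_force: 0.1
```

```bash
python3 - <<'E'
from h import *
t=grab_frame('side');print(sense()['contact_force'])
cv2.imwrite('pics/t2.png',cv2.resize(t['img'][150:280,225:385,::-1],None,fx=4.5,fy=4.5,interpolation=3))
E
```

```text
[0.2144354  0.74513129 0.81347438]
```

View pics/t2.png

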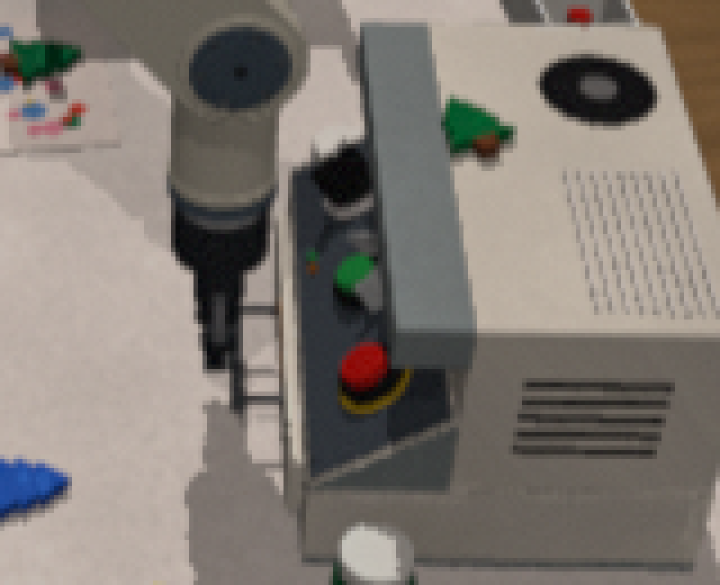

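The picture shows the fingers behind the handle (237,330) and the tray almost home, with no stop force yet. I'll creep on until the stop pushes back.

Emit:
{"op": "send_rows", "data": {
  "moves": [
    [[0.0015,-0.0002,0,0,0,0,-1],[0.0015,-0.0002,0,0,0,0,-1],[0.0015,-0.0002,0,0,0,0,-1],[0,0,0,0,0,0,-1]]
  ]
}}

```text
clock: 5.65
eef_pos: [560.1, -20.2, 42.6]
tcp_rot: [3.141, 0.008, -0.143]
contact_force: [-11.9, 2.2, 8.7]
opening: 0.001
grasp_force: 6.4
```

Emit:
{"op": "send_rows", "data": {
  "moves": [
    [[0.0015,-0.0002,0,0,0,0,-1],[0.0015,-0.0002,0,0,0,0,-1],[0,0,0,0,0,0,-1]]
  ]
}}

```text
clock: 5.95
eef_pos: [560.2, -20.3, 42.2]
tcp_rot: [3.141, 0.013, -0.143]
contact_force: [-21.1, 3.3, 14.8]
opening: 0.001
grasp_force: 10.8
```

Stop force 21 N with the position unchanged, so the tray is home. I'll back off, rise, turn to the bar's angle and tilt square to the console.

Emit:
{"op": "send_rows", "data": {
  "moves": [
    [[-0.012,0.0017,0,0,0,0,-1],[-0.02,0.003,0,0,0,0,-1],[-0.03,0.004,0,0,0,0,-1],[0,0,0.04,0,0,0,-1],[0,0,0.045,0,0,0.131,-1],[0,0,0.045,0,0,0.131,-1],[0,0,0.045,0,0,0.131,0],[0,0,0.045,0,0,0.131,0],[0,0,0,0,0,0,0]]
  ]
}}

```text
clock: 6.85
eef_pos: [508.6, -12.4, 269.7]
tcp_rot: [3.137, -0.011, 0.385]
contact_force: [0.3, 0.8, -0.4]
opening: 0.492
grasp_force: 0.0
```

Emit:
{"op": "send_rows", "data": {
  "moves": [
    [[0,0.02,0,-0.0206,-0.1468,0,0],[0,0.02,0,-0.0206,-0.1468,0,0],[0,0.02,0,-0.0206,-0.1468,0,0],[0,0.02,0,-0.0206,-0.1468,0,0],[0,0.013,0,0,0,0,0],[0,0,0,0,0,0,0],[0,0,0,0,0,0,0]]
  ]
}}

```text
clock: 7.55
eef_pos: [505.6, 70.8, 262.7]
tcp_rot: [2.842, -0.459, 0.447]
contact_force: [-0.1, 0.2, -0.4]
opening: 0.5
grasp_force: 0.0
```

```bash
python3 - <<'E'
from h import *
from scipy.spatial.transform import Rotation as Ro
s=sense();R=Ro.from_euler('xyz',s['tcp_rot']).as_matrix();print(s['clock'],s['eef_pos'],s['qpos'],s['opening'])
a=np.radians(8);xa=np.array([np.cos(a),-np.sin(a),0]);ya=np.array([np.sin(a),np.cos(a),0]);c,sn=np.cos(.5934),np.sin(.5934)
u=c*xa+[0,0,sn];n=-sn*xa+[0,0,c]
y=-R[:,1]
print('z.n',R[:,2]@n,'y in console deg from u',np.degrees(np.arctan2(y@ya,y@u)),'goal -60/120')
t=grab_frame('top');O=np.array([621,-29,0])
cv2.imwrite('pics/t3.png',cv2.resize(t['img'][95:230,205:365,::-1],None,fx=4.4,fy=4.4,interpolation=3))
for k,(X,Z) in {'sel':(108,14),'start':(-5,22),'stop':(-105,22)}.items():
    W=O+xa*0+ [0,0,85]+62*u+X*ya+Z*n;print(k,W.round(1),proj(t,W))
for q in((48,180,205),(48,-180,205),(290,180,243),(290,-180,243)):print(q,proj(t,O+q[0]*xa+q[1]*ya+[0,0,q[2]]))
E
```

```text
7.55 [505.64135712  70.83883002 262.74165775] [ 0.27614492 -0.04927714  2.1997684  -0.44328073  0.53487892  1.80220437] 0.5003022896426477
z.n -0.9986290004725578 y in console deg from u 119.719341422639 goal -60/120
sel [679.2  71.9 131.3] [242.  143.5]
start [659.  -39.4 137.9] [278.5 150.4]
stop [ 645.1 -138.4  137.9] [311.2 155.9]
(48, 180, 205) [216.8 129.7]
(48, -180, 205) [340.8 150.5]
(290, 180, 243) [231.6  47.4]
(290, -180, 243) [354.6  67.1]
```

View pics/t3.png

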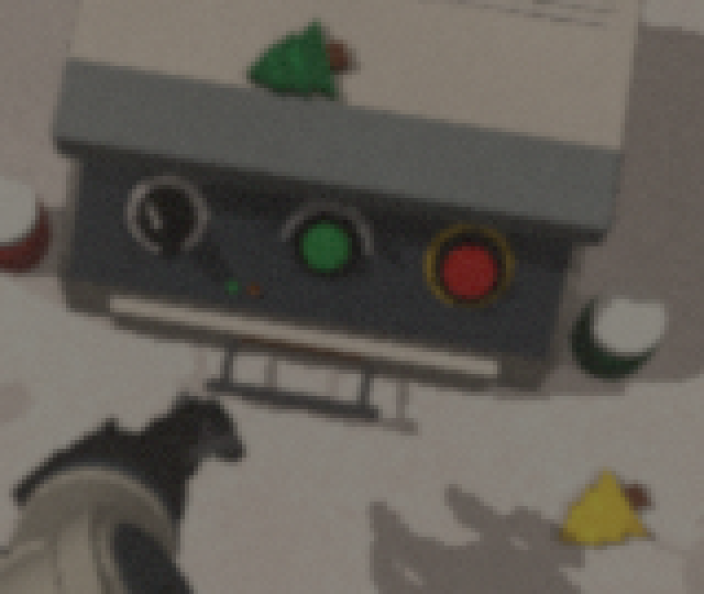

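The picture shows the tray home (handle bar now at (290,400), front flush) with the controls clear. Edges suggest shifting the cabinet estimate to (622.5, -30). Next is the correction move onto the selector axis.

```bash
cat >> h.py <<'E'
from scipy.spatial.transform import Rotation as Ro
a=np.radians(8);xa=np.array([np.cos(a),-np.sin(a),0]);ya=np.array([np.sin(a),np.cos(a),0]);c,sn=np.cos(.5934),np.sin(.5934)
u=c*xa+[0,0,sn];n=-sn*xa+[0,0,c];O=np.array([622.5,-30,0])
def con(x,y,z):return O+[0,0,85]+x*u+y*ya+z*n
def goal(p,ydeg):
    th=np.radians(ydeg);ty=-(np.cos(th)*u+np.sin(th)*ya)
    G=np.c_[np.cross(ty,-n),ty,-n];s=sense();R=Ro.from_euler('xyz',s['tcp_rot'])
    print('shift',(np.array(p)-s['eef_pos']).round(1),'turn',(Ro.from_matrix(G)*R.inv()).as_rotvec().round(3),'n',n.round(3))
E
python3 -c "
from h import *
print(con(62,108,41));goal(con(62,108,111),120)"
```

```text
[665.7278262   72.98610306 153.66016035]
shift [121.2   8.  -51.1] turn [-0.    -0.052  0.011] n [-0.554  0.078  0.829]
```

Emit:
{"op": "send_rows", "data": {
  "moves": [
    [[0.03,0.002,-0.0128,0,-0.026,0.0055,0],[0.03,0.002,-0.0128,0,-0.026,0.0055,0],[0.03,0.002,-0.0128,0,0,0,0],[0.03,0.002,-0.0128,0,0,0,0],[0,0,0,0,0,0,0],[0,0,0,0,0,0,0]]
  ]
}}

```text
clock: 8.2
eef_pos: [625.6, 77.4, 210.6]
tcp_rot: [2.817, -0.504, 0.467]
contact_force: [0.0, -0.2, -0.3]
opening: 0.502
grasp_force: 0.0
```

```bash
python3 - <<'E'
from h import *
print(sense()['eef_pos'],sense()['qpos'].round(2) if hasattr(sense()['qpos'],'round') else '');goal(con(62,108,41),120)
s=grab_frame('side');t=grab_frame('top')
i=np.hstack([cv2.resize(s['img'][140:240,250:345],(400,420),interpolation=3),cv2.resize(t['img'][100:200,205:300],(400,420),interpolation=3)])
cv2.imwrite('pics/s4.png',cv2.convertScaleAbs(i[:,:,::-1],alpha=1.6))
E
```

```text
[625.64476027  77.35225209 210.58705817] [ 0.22  0.22  2.07 -0.61  0.36  1.93]
shift [ 40.1  -4.4 -56.9] turn [ 0.    -0.001  0.002] n [-0.554  0.078  0.829]
```

View pics/s4.png

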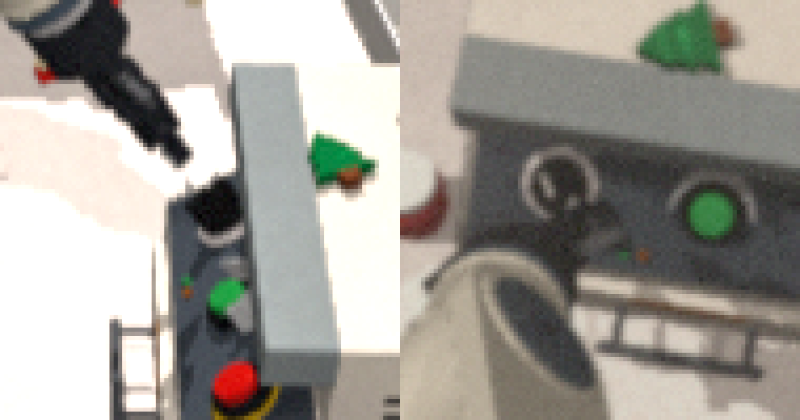

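The side view shows the half-open fingers (185,155) square above the black selector. Joint 6 would come close to its limit during the clockwise turn, so I'll first take the equivalent grasp half a turn counter-clockwise.

Emit:
{"op": "send_rows", "data": {
  "moves": [
    [[0,0,0,-0.0829,0.0117,0.124,0],[0,0,0,-0.0829,0.0117,0.124,0],[0,0,0,-0.0829,0.0117,0.124,0],[0,0,0,-0.0829,0.0117,0.124,0],[0,0,0,-0.0829,0.0117,0.124,0],[0,0,0,-0.0829,0.0117,0.124,0],[0,0,0,-0.0829,0.0117,0.124,0],[0,0,0,-0.0829,0.0117,0.124,0],[0,0,0,-0.0829,0.0117,0.124,0],[0,0,0,-0.0829,0.0117,0.124,0]]
  ]
}}

```text
clock: 9.3
eef_pos: [624.8, 78.3, 212.5]
tcp_rot: [2.596, 0.249, 1.816]
contact_force: [0.2, -0.4, 0.7]
opening: 0.499
grasp_force: 0.0
```

Emit:
{"op": "send_rows", "data": {
  "moves": [
    [[0,0,0,-0.0829,0.0117,0.124,0],[0,0,0,-0.0829,0.0117,0.124,0],[0,0,0,-0.0829,0.0117,0.124,0],[0,0,0,-0.0829,0.0117,0.124,0],[0,0,0,-0.0829,0.0117,0.124,0],[0,0,0,-0.0829,0.0117,0.124,0],[0,0,0,-0.0829,0.0117,0.124,0],[0,0,0,-0.0829,0.0117,0.124,0],[0,0,0,-0.0829,0.0117,0.124,0],[0,0,0,-0.0829,0.0117,0.124,0]]
  ]
}}

```text
clock: 10.3
eef_pos: [624.8, 78.3, 212.5]
tcp_rot: [-2.895, 0.547, -2.832]
contact_force: [-0.2, 0.4, -0.1]
opening: 0.499
grasp_force: 0.0
```

Emit:
{"op": "send_rows", "data": {
  "moves": [
    [[0,0,0,-0.0829,0.0117,0.124,0],[0,0,0,0,0,0,0],[0,0,0,0,0,0,0]]
  ]
}}

```text
clock: 10.6
eef_pos: [625.1, 78.4, 212.2]
tcp_rot: [-2.817, 0.508, -2.677]
contact_force: [0.5, 0.8, -1.0]
opening: 0.501
grasp_force: 0.0
```

```bash
python3 -c "
from h import *
print(np.round(sense()['qpos'],2));goal(con(62,108,41),-60)"
```

```text
[ 0.23  0.21  2.07 -0.61  0.36 -1.2 ]
shift [ 40.6  -5.4 -58.5] turn [-0.002  0.002  0.004] n [-0.554  0.078  0.829]
```

Emit:
{"op": "send_rows", "data": {
  "moves": [
    [[0.0078,-0.001,-0.0113,0,0,0,0],[0.0078,-0.001,-0.0113,0,0,0,0],[0.0058,-0.0008,-0.0084,0,0,0,0],[0.0058,-0.0008,-0.0084,0,0,0,0],[0.004,-0.0006,-0.0058,0,0,0,0],[0,0,0,0,0,0,0]]
  ]
}}

```text
clock: 11.2
eef_pos: [656.6, 74.1, 165.4]
tcp_rot: [-2.816, 0.505, -2.673]
contact_force: [-0.1, -0.1, 0.6]
opening: 0.5
grasp_force: 0.0
```

Emit:
{"op": "send_rows", "data": {
  "moves": [
    [[0.004,-0.0006,-0.0058,0,0,0,0],[0.003,-0.0004,-0.0042,0,0,0,0],[0.0024,-0.0003,-0.0034,0,0,0,0],[0,0,0,0,0,0,0]]
  ]
}}

```text
clock: 11.6
eef_pos: [666.1, 72.9, 152.4]
tcp_rot: [-2.815, 0.505, -2.673]
contact_force: [0.2, -0.3, -0.7]
opening: 0.502
grasp_force: 0.0
```

Emit:
{"op": "send_rows", "data": {
  "moves": [
    [[0,0,0,0,0,0,-0.3],[0,0,0,0,0,0,-0.5],[0,0,0,0,0,0,-0.6],[0,0,0,0,0,0,-1],[0,0,0,0,0,0,-1],[0,0,0,0,0,0,-1]]
  ],
  "grip_force": 25
}}

```text
clock: 12.2
eef_pos: [665.7, 73.8, 153.1]
tcp_rot: [-2.816, 0.506, -2.672]
contact_force: [-4.5, 5.1, 1.0]
opening: 0.15
grasp_force: 25.5
```

Gripped: opening 12.8 mm, matching the 13 mm bar. Now the clockwise turn about the console normal.

Emit:
{"op": "send_rows", "data": {
  "moves": [
    [[0,0,0,0.0643,-0.009,-0.0962,-1],[0,0,0,0.0643,-0.009,-0.0962,-1],[0,0,0,0.0643,-0.009,-0.0962,-1],[0,0,0,0.0643,-0.009,-0.0962,-1],[0,0,0,0.0643,-0.009,-0.0962,-1],[0,0,0,0,0,0,-1]]
  ]
}}

```text
clock: 12.8
eef_pos: [665.7, 74.4, 153.0]
tcp_rot: [3.1, 0.592, 2.93]
contact_force: [-6.1, 8.9, 1.4]
opening: 0.142
grasp_force: 25.5
```

```bash
python3 -c "
from h import *
s=sense();print(s['wrist_torque'],s['contact_force'],s['opening']);goal(con(62,108,41),-120)"
```

```text
[0.95743376 0.87836769 0.55977044] [-6.13149091  8.89016029  1.44294687] 0.14155178429914522
shift [ 0.1 -1.4  0.7] turn [ 0.256 -0.035 -0.385] n [-0.554  0.078  0.829]
```

Emit:
{"op": "send_rows", "data": {
  "moves": [
    [[0,0,0,0.0643,-0.009,-0.0962,-1],[0,0,0,0.0643,-0.009,-0.0962,-1],[0,0,0,0.0643,-0.009,-0.0962,-1],[0,0,0,0.0643,-0.009,-0.0962,-1],[0,0,0,0,0,0,-1]]
  ]
}}

```text
clock: 13.3
eef_pos: [665.8, 74.8, 153.0]
tcp_rot: [2.814, 0.504, 2.394]
contact_force: [-4.3, 8.9, 0.3]
opening: 0.15
grasp_force: 25.4
```

```bash
python3 -c "
from h import *
s=sense();print(s['wrist_torque'],s['contact_force'],s['opening'],np.round(s['qpos'],2));goal(con(62,108,41),-120)"
```

```text
[1.24097972 0.9184987  0.60783332] [-4.30546943  8.87719591  0.34415881] 0.15048623165227232 [ 0.2   0.36  2.03 -0.8   0.26  0.02]
shift [-0.1 -1.8  0.7] turn [-0.002  0.    -0.002] n [-0.554  0.078  0.829]
```

Turned the full 60°. Next I'll open partly, lift out along the normal, close, and check the pointer.

Emit:
{"op": "send_rows", "data": {
  "moves": [
    [[0,0,0,0,0,0,-0.4],[0,0,0,0,0,0,-0.1],[0,0,0,0,0,0,0],[-0.0055,0.0008,0.0083,0,0,0,0],[-0.011,0.0016,0.0166,0,0,0,0],[-0.011,0.0016,0.0166,0,0,0,0],[-0.0166,0.0024,0.025,0,0,0,0],[-0.0166,0.0024,0.025,0,0,0,-1],[0,0,0,0,0,0,-1]]
  ]
}}

```text
clock: 14.2
eef_pos: [605.5, 82.1, 247.9]
tcp_rot: [2.814, 0.509, 2.395]
contact_force: [0.6, 0.4, -0.9]
opening: 0.168
grasp_force: 0.0
```

```bash
python3 - <<'E'
from h import *
goal(con(62,-5,79),-90)
s=grab_frame('side');t=grab_frame('top')
i=np.hstack([cv2.resize(s['img'][140:240,250:345],(400,420),interpolation=3),cv2.resize(t['img'][110:175,215:275],(400,420),interpolation=3)])
cv2.imwrite('pics/s5.png',cv2.convertScaleAbs(i[:,:,::-1],alpha=1.7))
E
```

```text
shift [  23.5 -118.   -62.7] turn [-0.29   0.044  0.431] n [-0.554  0.078  0.829]
```

View pics/s5.png

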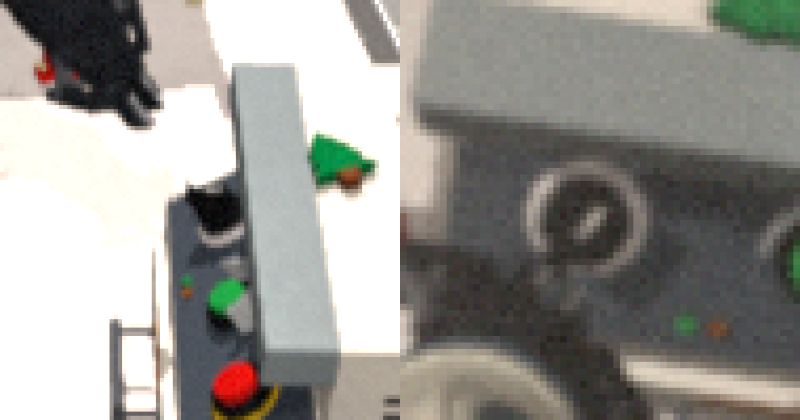

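The pointer line at (592,222) now leans right of up-slope, so the selector is over. Next, move the closed fingers over the green button.

Emit:
{"op": "send_rows", "data": {
  "moves": [
    [[0,-0.0295,0,-0.0725,0.011,0.108,-1],[0,-0.0295,0,-0.0725,0.011,0.108,-1],[0,-0.0295,0,-0.0725,0.011,0.108,-1],[0,-0.0295,0,-0.0725,0.011,0.108,-1],[0.012,0,-0.031,0,0,0,-1],[0.0115,0,-0.031,0,0,0,-1],[0,0,0,0,0,0,-1],[0,0,0,0,0,0,-1]]
  ]
}}

```text
clock: 15.1
eef_pos: [628.4, -17.4, 180.5]
tcp_rot: [3.09, 0.584, 2.904]
contact_force: [0.1, 0.2, -0.1]
opening: -0.004
grasp_force: 0.0
```

```bash
python3 - <<'E'
from h import *
print(sense()['opening']);goal(con(62,-5,39),-90)
s=grab_frame('side');t=grab_frame('top')
i=np.hstack([cv2.resize(s['img'][150:250,255:350],(400,420),interpolation=3),cv2.resize(t['img'][110:210,225:320],(400,420),interpolation=3)])
cv2.imwrite('pics/s6.png',cv2.convertScaleAbs(i[:,:,::-1],alpha=1.7))
E
```

```text
-0.003893498506069431
shift [ 22.7 -21.7 -28.5] turn [-0.044 -0.001  0.07 ] n [-0.554  0.078  0.829]
```

View pics/s6.png

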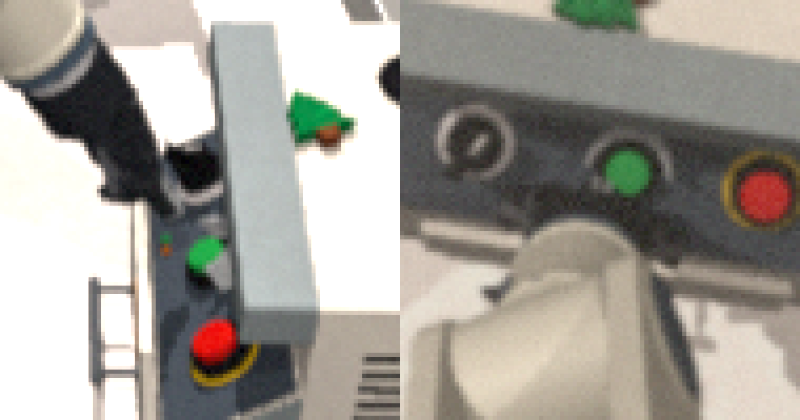

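The fingers stopped about 19 mm short in y, on the selector side of the cap (a joint-speed limit clipped the row). I'll correct sideways at this height before going down.

Emit:
{"op": "send_rows", "data": {
  "moves": [
    [[0,-0.009,0.0023,-0.022,0,0.035,-1],[0,-0.0096,0.0023,-0.022,0,0.035,-1],[0,0,0,0,0,0,-1],[0,0,0,0,0,0,-1]]
  ]
}}

```text
clock: 15.6
eef_pos: [629.3, -35.7, 188.1]
tcp_rot: [3.14, 0.597, 3.0]
contact_force: [-0.6, -0.1, -0.3]
opening: 0.003
grasp_force: 0.0
```

```bash
python3 - <<'E'
from h import *
goal(con(62,-5,41),-90)
E
```

```text
shift [ 20.7  -3.2 -34.4] turn [-0.001  0.004  0.001] n [-0.554  0.078  0.829]
```

Emit:
{"op": "send_rows", "data": {
  "moves": [
    [[0.006,-0.0009,-0.0098,0,0,0,-1],[0.006,-0.0009,-0.0098,0,0,0,-1],[0.005,-0.0008,-0.0088,0,0,0,-1],[0.0037,-0.0006,-0.006,0,0,0,-1],[0,0,0,0,0,0,-1]]
  ]
}}

```text
clock: 16.1
eef_pos: [649.9, -38.5, 151.3]
tcp_rot: [3.141, 0.595, 3.002]
contact_force: [-1.2, 1.8, 1.0]
opening: -0.001
grasp_force: 1.1
```

```bash
python3 - <<'E'
from h import *
print(sense()['contact_force']@n);goal(con(62,-5,39),-90)
E
```

```text
1.6097759558477023
shift [ 1.2 -0.6  0.7] turn [-0.     0.001 -0.001] n [-0.554  0.078  0.829]
```

Emit:
{"op": "send_rows", "data": {
  "moves": [
    [[0.0011,-0.0002,-0.0017,0,0,0,-1],[0.0011,-0.0002,-0.0017,0,0,0,-1],[0.0011,-0.0002,-0.0017,0,0,0,-1],[0,0,0,0,0,0,-1]]
  ]
}}

```text
clock: 16.5
eef_pos: [652.6, -39.3, 147.6]
tcp_rot: [3.141, 0.596, 3.002]
contact_force: [-7.7, 4.2, 8.4]
opening: 0.001
grasp_force: 5.4
```

Emit:
{"op": "send_rows", "data": {
  "moves": [
    [[0.0011,-0.0002,-0.0017,0,0,0,-1],[0.0008,-0.0001,-0.0012,0,0,0,-1],[0,0,0,0,0,0,-1]]
  ]
}}

```text
clock: 16.8
eef_pos: [653.2, -39.4, 146.8]
tcp_rot: [3.141, 0.597, 3.002]
contact_force: [-40.7, 9.5, 47.3]
opening: 0.004
grasp_force: 31.3
```

Hard stop reached after about 5.5 mm of travel from first touch, so the button is fully down. Releasing along the normal.

Emit:
{"op": "send_rows", "data": {
  "moves": [
    [[-0.0044,0.0006,0.0066,0,0,0,-1],[-0.0083,0.0012,0.0124,0,0,0,-1],[-0.0166,0.0024,0.025,0,0,0,-1],[-0.022,0.003,0.033,0,0,0,-1],[-0.04,0.006,0.02,0,0,0,-1],[-0.04,0.006,0.02,0,0,0,-1],[-0.04,0.006,0,0,0,0,-1],[-0.04,0.006,0,0,0,0,-1],[0,0,0,0,0,0,-1]]
  ]
}}

```text
clock: 17.7
eef_pos: [439.2, -8.6, 260.6]
tcp_rot: [3.142, 0.594, 3.002]
contact_force: [-1.0, -0.5, -0.2]
opening: 0.002
grasp_force: 0.0
```

```bash
python3 - <<'E'
from h import *
print(con(62,-5,33.5))
s=grab_frame('side');t=grab_frame('top')
for nme,c,rs,rt in(('green',green,(297,200,313,222),(268,140,292,158)),('red',red,(295,220,318,245),(300,145,325,170))):
    A=blob(s['img'],rs,c);b=blob(t['img'],rt,c);print(nme,A[0],b[0],tri(s,A[0],t,b[0]))
i=np.hstack([cv2.resize(s['img'][150:260,245:350],(400,420),interpolation=3),cv2.resize(t['img'][100:220,220:335],(400,420),interpolation=3)])
cv2.imwrite('pics/s7.png',cv2.convertScaleAbs(i[:,:,::-1],alpha=1.6))
E
```

```text
[654.15432381 -39.49786295 147.44232846]
green [303.09090909 209.56818182] [278.48051948 150.64935065] (array([658.5, -39.4, 140. ]), array([0.22, 0.27]))
red [305.46753247 230.41558442] [311.02061856 156.28865979] (array([ 645.5, -137.9,  137.7]), array([0.41, 0.48]))
```

View pics/s7.png

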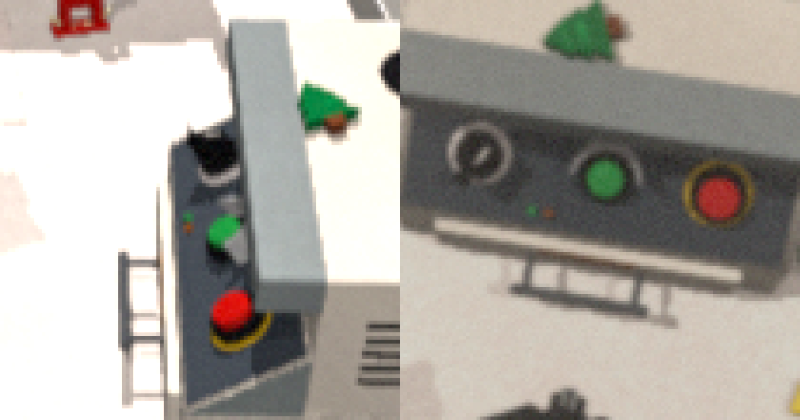

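Green and red caps are back at their starting heights. The selector line points right at (482,155), the tray is home (front at (590,245)), and the arm is clear. Handing in.

```bash
python3 -c "
from rig import sign_off
print(sign_off())"
```

```text
the job is handed in; nothing more can be done
None
```

The job is handed in; the judge gave no verdict. By force, position and camera checks, the tray is home against its stop, the selector is turned over to the large dot, and the green button was pressed fully down and is out again. I couldn't see the trees once the tray was inside.

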